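# Find the loaded tip box and slide it home in the loading bay

### The job

One of the three closed tip boxes is still loaded and clearly heavier: lift them by their grips to find it, and leave the two empty ones standing where they stood. Set the loaded box down on the landing plate in front of the bay's tunnel and let go, then push it lengthwise under the clear roof until it rests fully home against the back stop. Do not disturb the other things on the bench.

Things in the scene. Friction and masses are not known exactly. Their poses are not given: they have to be found in the camera images.
- box1: closed tip box, grey base, white lid, 120 (x) by 84 (y) by 60 mm high, with a solid grip block in the middle of the lid, 44 (x) by 18 (y) by 30 mm high (top at 90 mm). Lid and grip are fast. Origin: centre of the underside, z up. The three look alike; which one is loaded is drawn anew each time. Empty: 0.15 to 0.21 kg; loaded: 0.53 to 0.79 kg; contents shift inside by up to 4 mm.
- box2: closed tip box, grey base, white lid, 120 (x) by 84 (y) by 60 mm high, with a solid grip block in the middle of the lid, 44 (x) by 18 (y) by 30 mm high (top at 90 mm). Lid and grip are fast. Origin: centre of the underside, z up. The three look alike; which one is loaded is drawn anew each time. Empty: 0.15 to 0.21 kg; loaded: 0.53 to 0.79 kg; contents shift inside by up to 4 mm.
- box3: closed tip box, grey base, white lid, 120 (x) by 84 (y) by 60 mm high, with a solid grip block in the middle of the lid, 44 (x) by 18 (y) by 30 mm high (top at 90 mm). Lid and grip are fast. Origin: centre of the underside, z up. The three look alike; which one is loaded is drawn anew each time. Empty: 0.15 to 0.21 kg; loaded: 0.53 to 0.79 kg; contents shift inside by up to 4 mm.
- bay: fixed loading bay of a white bench machine: a steel plate 150 mm wide, 6 mm thick, from x = -165 to 85 mm, its rear end carrying a tunnel. Origin: middle of the tunnel's mouth, at bench level; x points level into the tunnel, z up. Side walls and clear roof run from x = 0 to 75 mm, where the flat back stop stands; inside width 100 mm, roof 108 to 113 mm above the bench. Housing behind.
- bay_landing (a point): middle of the open landing plate before the tunnel, on its top (6 mm above the bench), 87 mm before the mouth. Two low flared guides (36 mm above the bench) at the plate's sides lead in over the last 35 mm before the mouth. Axes as the bay's.
- bay_stop (a point): foot of the back stop's flat face, in its middle, on the plate, 75 mm inside the mouth. A box fully home has its centre 60 mm before this point and its outer 45 mm still stand out of the mouth. Behind the stop is the machine's housing, 180 mm long, 200 wide, 110 high.
- pot: clear pot with white cap, 48 mm across, 55 mm high, bystander; origin: centre of its underside; stands loose
- jar: white jar, 64 mm across, 75 mm high, bystander; origin: centre of its underside; stands loose
- beaker: glass beaker, 76 mm across, 90 mm high, bystander; origin: centre of its underside; stands loose
- amber_bottle: amber bottle with blue cap, 70 mm across, 150 mm high, bystander; origin: centre of its underside; stands loose
Not all that is in view belongs to the job. What is shaped like the box3 but black is not meant.

How it is judged (in metres and radians):
On the way, in this order (a step that is already met when the one before it is completed fails the run):
1. one of the boxes is lifted clear of the bench (height (world z) of any of box1, box2, box3 above 0.015 m), for 0.1 s.
2. the loaded box stands upright on the landing plate, in front of the tunnel (its centre 55 to 130 mm before the mouth, within 35 mm of the middle line), let go (((x of box1 in the frame of bay between -0.13 and -0.055 m and y of box1 in the frame of bay between -0.035 and 0.035 m and angle between box1's own z axis and vertical below 0.1 rad and contact force between box1 and bay above 4 N and contact force between box1 and the fingers below 0.5 N) or (x of box2 in the frame of bay between -0.13 and -0.055 m and y of box2 in the frame of bay between -0.035 and 0.035 m and angle between box2's own z axis and vertical below 0.1 rad and contact force between box2 and bay above 4 N and contact force between box2 and the fingers below 0.5 N) or (x of box3 in the frame of bay between -0.13 and -0.055 m and y of box3 in the frame of bay between -0.035 and 0.035 m and angle between box3's own z axis and vertical below 0.1 rad and contact force between box3 and bay above 4 N and contact force between box3 and the fingers below 0.5 N))), for 0.2 s.
At the end, for the whole second after the job is handed in: The loaded box stands at rest on the bay's plate, lengthwise in the tunnel (within 0.12 rad), within 6 mm of fully home against the back stop (its centre at x > 9 mm in the bay's frame); the two empty boxes stand upright, at rest, within 30 mm of where they stood at the start (((x of box1 in the frame of bay above 0.009 m and y of box1 in the frame of bay between -0.02 and 0.02 m and angle between the x axis of box1 and the x axis of bay, either way round below 0.12 rad and angle between each of box1, box2, box3's own z axis and vertical below 0.1 rad and contact force between box1 and bay above 4 N and linear speed of each of box1, box2, box3 below 0.02 m/s and distance of each of box2, box3 from where it was at the start of the episode below 0.03 m) or (x of box2 in the frame of bay above 0.009 m and y of box2 in the frame of bay between -0.02 and 0.02 m and angle between the x axis of box2 and the x axis of bay, either way round below 0.12 rad and angle between each of box2, box1, box3's own z axis and vertical below 0.1 rad and contact force between box2 and bay above 4 N and linear speed of each of box2, box1, box3 below 0.02 m/s and distance of each of box1, box3 from where it was at the start of the episode below 0.03 m) or (x of box3 in the frame of bay above 0.009 m and y of box3 in the frame of bay between -0.02 and 0.02 m and angle between the x axis of box3 and the x axis of bay, either way round below 0.12 rad and angle between each of box3, box1, box2's own z axis and vertical below 0.1 rad and contact force between box3 and bay above 4 N and linear speed of each of box3, box1, box2 below 0.02 m/s and distance of each of box1, box2 from where it was at the start of the episode below 0.03 m))); the robot touches nothing.
It fails at once if the pot is shoved more than 30 mm or tipped (distance of pot from where it was at the start of the episode above 0.03 m or angle between pot's own z axis and vertical above 0.5 rad).
It fails at once if the jar is shoved more than 30 mm or tipped (distance of jar from where it was at the start of the episode above 0.03 m or angle between jar's own z axis and vertical above 0.5 rad).
It fails at once if the beaker is shoved more than 30 mm or tipped (distance of beaker from where it was at the start of the episode above 0.03 m or angle between beaker's own z axis and vertical above 0.5 rad).
It fails at once if the amber bottle is shoved more than 30 mm or tipped (distance of amber_bottle from where it was at the start of the episode above 0.03 m or angle between amber_bottle's own z axis and vertical above 0.5 rad).
It also fails if it takes over 72 s, if anything falls off the work surface, if the arm or the gripper's body presses on something with over 40 N, if the wrist force passes 120 N, or if a joint passes its speed limit or range.

### The arm

A 6-joint arm with a two-finger parallel gripper is mounted at the origin on the work surface. World frame = base frame: x ahead of the robot, y to its left, z up, the work surface at z = 0. Lengths are in mm, angles in rad, forces in N, time in s.
With the tool pointing down it reaches from about 250 to 800 mm from the base axis. Payload 3.9 kg.
Tool frame: the origin (TCP) lies at the very end of the fingers, on their centre line; the grasp point (between the pads) lies 19 mm behind it (grip_depth is the distance from the TCP to the grasp point, in mm); z points along the fingers, y is the direction in which the jaws open and shut (so a half turn about z gives the same grasp; the last joint's range is limited). The gripper opens to 85 mm and grips with 20 to 120 N. Pads are 22 mm wide; open, the fingers measure 114 mm over their backs; the gripper's body (76 mm by 85 mm) begins 54 mm behind the grasp point. The pads swing forward as they close: fully open they stand 13 mm farther back than shut.
Start: joints at [1.235, 0.26, -0.138, 1.173, 0, 1.571], TCP at [172.996, 495.669, 231.304] pointing down, gripper open.
Joint ranges: [-2.78, 2.78], [-0.83, 1.72], [-1.28, 1.37], [-1.9, 2.12], [-1.57, 1.48], [-3.14, 3.14]. Speed limits (rad/s): [2.57, 2.57, 3.14, 3.14, 3.14, 3.14].

### API

Orientations are given as a unit quaternion [x, y, z, w].
In Python, from cell import sense, get_image, camera_params, hand_in, grip_depth gives the robot as it stands.
- The arm moves only by the tool play_rows, never from a script. Its argument "motion" is a list of rows, each an object with "translation": the shift along the tool's x, y, z in m, a list of three; "twist": the turn, a rotation vector about the tool's x, y, z in degrees, a list of three; "fingers": the closure, from 0 (fully open) to 1 (shut). A call has exactly 8 rows; each row is the pose to reach, as a shift and turn from the pose commanded when the call began, along the tool's axes at that moment; what a row does not reach only later rows make up. A row lasts 1/8 s, in which the tool goes at most 62.5 mm and 10.7 degrees, less where a joint would pass 70% of its speed; a pose out of reach is approached as far as the arm can. A call with a gripper value outside its range is refused whole. The fingers move at their own pace and stop on an object; the grip force is fixed at half the most. Time passes only in rows, so rows that repeat a pose let the fingers close, or fill a call up. It gives the time, the measured TCP pose, the force and the opening at its end, in the units of the state.
- sense(): the state, without advancing time (a new reading comes with each control period).
- get_image(name): name is "scene" or "side" or "wrist"; returns the picture (400x640x3 uint8, red, green, blue); there is no depth.
- camera_params(name): a dict with "fx", "fy", "cx", "cy" (pixels), "T" (4x4, takes a point from camera to world coordinates). Camera axes: x right, y up, looking along -z (the intrinsics and any distortion apply to the point x, -y, -z); pixel columns grow to the right and rows downward; lengths in mm; the calibration is good to about 2 mm. A picture is of the moment at which its call begins: read the wrist's pose just before it. camera_params takes no time and is no camera call; for the wrist camera it gives the pose at the moment of the call.
- hand_in(): hands the job in, once; it reports no verdict.
The state is a dict: "clock": time; "joints": joint angles; "qvel": joint speeds; "effort": joint torques, N m; "tool_pos": TCP position; "ee_rot": TCP orientation; "contact_force": force on the tool from outside, world axes, zero at the start; "ft_torque": the same for the moment, N m; "width": opening from 0.0 (shut) to 1.0 (fully open).
Only numpy, scipy, OpenCV 4.12 (cv2) and the standard library are available. Lean on these libraries where they do the work, as an engineer would, in place of code of your own. Each camera call takes 0.05 s, during which the arm holds its last target. There are 200 camera calls.

## Working session

There is one attempt and no reset: what is moved stays moved. The work goes in short steps, Python scripts to look and compute and a tool call to move; the robot and the scene stay as the last step left them, time stands still between calls to the robot, and variables do not carry over. Pictures are saved under pics/ and viewed, about 8 in all and at most 12, crops included, and the job is handed in when it is done.

Besides the shell and the picture viewer there is one more tool, called after "Emit:" in YAML: its name, and indented under it one key for each argument. play_rows: Moves the arm, as the interface text tells. Its arguments: {"type":"object","properties":{"motion":{"type":"array"}},"required":["motion"]}

```bash
mkdir -p pics; ls; python3 - <<'E'
from cell import *
import cv2
s=sense();print(s)
for n in ("scene","side"):
    im=get_image(n);cv2.imwrite(f"pics/{n}0.png",im[:,:,::-1])
    print(n,camera_params(n))
E
```

```text
pics
{'clock': 0.0, 'joints': array([ 1.23499633e+00,  2.60684916e-01, -1.39410047e-01,  1.17270196e+00,
       -1.43457470e-05,  1.57079983e+00]), 'qvel': array([ 0.00209185,  0.00057619,  0.00125081, -0.00020984,  0.0017892 ,
       -0.00223221]), 'effort': array([ 3.06922075e-04, -4.05675280e+01,  2.53922582e+01,  1.86325848e-02,
        9.20526008e-05, -7.00514931e-06]), 'tool_pos': array([172.77305726, 495.01181287, 230.44893984]), 'ee_rot': array([ 1.67113886e-01,  9.85937091e-01, -9.87431634e-04, -1.60088483e-04]), 'contact_force': array([ 0.26559359, -0.24263706, -0.17057338]), 'ft_torque': array([ 0.0129971 ,  0.01399308, -0.04136061]), 'width': 0.9925336829605526}
scene {'fx': 449.4845610565345, 'fy': 449.4845610565345, 'cx': 321.6917160634673, 'cy': 199.13592409402628, 'T': array([[-7.60775550e-01, -3.77427812e-01,  5.27985614e-01,
         1.23233248e+03],
       [ 6.48613489e-01, -4.70760931e-01,  5.98067461e-01,
         8.26244239e+02],
       [ 2.28277060e-02,  7.97453693e-01,  6.02948176e-01,
         8.64349362e+02],
       [ 0.00000000e+00,  0.00000000e+00,  0.00000000e+00,
         1.00000000e+00]])}
side {'fx': 516.8200465572221, 'fy': 516.8200465572221, 'cx': 320.4876829232575, 'cy': 194.07737251783965, 'T': array([[ 8.96253890e-01,  3.47426921e-01, -2.75723593e-01,
         7.14997263e+01],
       [-4.43526718e-01,  6.96958074e-01, -5.63501103e-01,
        -8.88318032e+02],
       [-3.60766900e-03,  6.27330836e-01,  7.78744507e-01,
         1.27891937e+03],
       [ 0.00000000e+00,  0.00000000e+00,  0.00000000e+00,
         1.00000000e+00]])}
```

View pics/scene0.png

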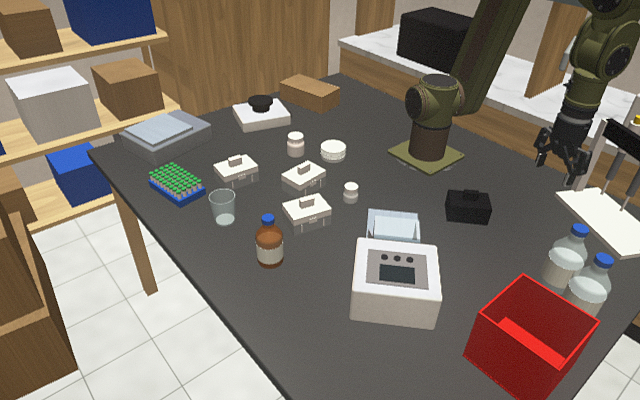

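View pics/side0.png

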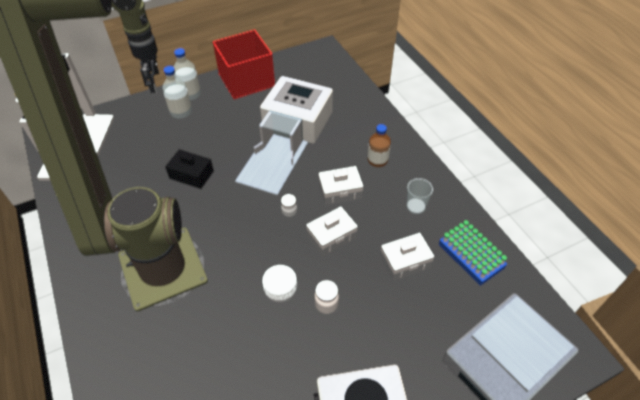

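The scene view shows three white boxes at about (236,167), (303,174) and (307,208), with the bay at (393,225). In the side view the boxes are at (408,250), (332,226) and (341,180), and the landing plate is near (272,165). I'll enlarge the side view to read off corners.

```bash
cat > h.py <<'E'
import numpy as np, cv2
from cell import *
def ray(n,u,v,z,P=None):
    P=P or camera_params(n);T=P["T"]
    d=T[:3,:3]@np.array([(u-P["cx"])/P["fx"],-(v-P["cy"])/P["fy"],-1]);o=T[:3,3]
    return (o+d*(z-o[2])/d[2])[:2]
def proj(n,p,P=None):
    P=P or camera_params(n);T=P["T"]
    c=T[:3,:3].T@(np.array(p,float)-T[:3,3])
    return np.array([P["cx"]+P["fx"]*c[0]/-c[2],P["cy"]-P["fy"]*c[1]/-c[2]])
def crop(n,x0,x1,y0,y1,s,name):
    im=cv2.imread(n)[y0:y1,x0:x1];cv2.imwrite(name,cv2.resize(im,None,fx=s,fy=s,interpolation=cv2.INTER_CUBIC))
E
python3 - <<'E'
from h import *
crop("pics/side0.png",230,440,75,275,3,"pics/sc.png")
for b in [(408,247),(332,223),(341,177)]: print(ray("side",*b,90))
for b in [(236,160),(303,168),(307,202)]: print(ray("scene",*b,90))
E
```

```text
[ 623.83531381 -300.57616342]
[ 475.01379184 -136.61018284]
[577.6656266   3.8551886]
[ 633.70455854 -271.80457706]
[ 494.90996373 -101.93132109]
[595.43489935  42.36448082]
```

View pics/sc.png

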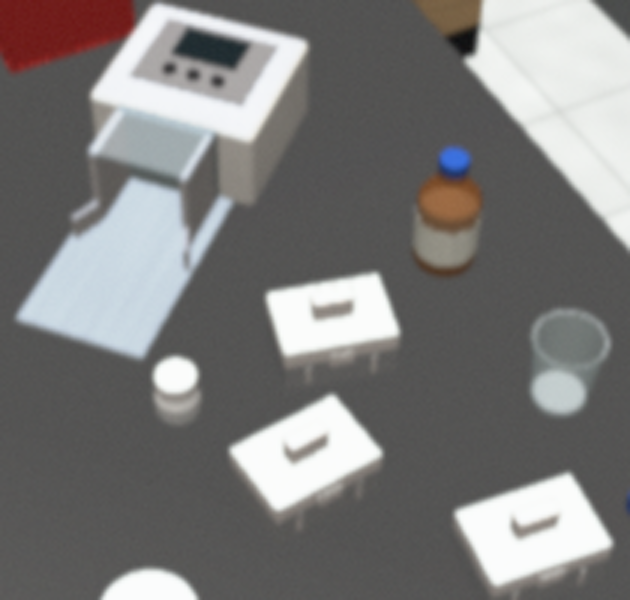

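```bash
python3 - <<'E'
from h import *
for n in("scene","side"):
    print(n,proj(n,[0,0,0]),proj(n,[173,495,231]))
def tri(a,b):
    A=[];B=[]
    for n,(u,v) in(("side",a),("scene",b)):
        P=camera_params(n);T=P["T"];d=T[:3,:3]@np.array([(u-P["cx"])/P["fx"],-(v-P["cy"])/P["fy"],-1]);d/=np.linalg.norm(d)
        M=np.eye(3)-np.outer(d,d);A.append(M);B.append(M@T[:3,3])
    return np.linalg.lstsq(np.vstack(A),np.hstack(B),rcond=None)[0]
for a,b in zip([(408,247),(332,223),(341,177)],[(236,160),(303,168),(307,202)]):print(tri(a,b))
print(camera_params("wrist"))
crop("pics/scene0.png",200,460,140,330,3,"pics/sd.png")
E
```

```text
scene [424.7259283  154.67168157] [549.17955182 179.1366438 ]
side [161.79540941 266.87778048] [155.3432631   85.21370998]
[ 626.52725346 -292.51099811   77.22429267]
[ 479.60389959 -124.17055339   72.17610958]
[582.91418678  20.86538006  70.62725663]
{'fx': 285.95788316950524, 'fy': 285.95788316950524, 'cx': 319.8656032857231, 'cy': 206.8570574185566, 'T': array([[ 3.29473112e-01, -8.94077386e-01, -3.03435490e-01,
         9.45198178e+01],
       [ 9.44159425e-01,  3.10892625e-01,  1.09127246e-01,
         5.23212986e+02],
       [-3.23234636e-03, -3.22445971e-01,  9.46582351e-01,
         3.74567343e+02],
       [ 0.00000000e+00,  0.00000000e+00,  0.00000000e+00,
         1.00000000e+00]])}
```

View pics/sd.png

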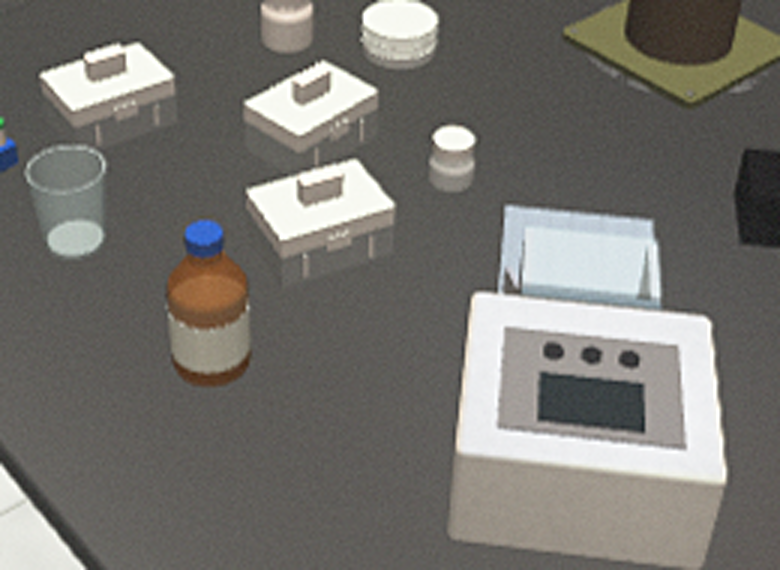

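```bash
cat > m.py <<'E'
from h import *
S={"A":[(454,515),(570,475),(608,535),(494,580)],"B":[(230,452),(334,396),(382,448),(277,508)],"C":[(267,294),(378,273),(399,326),(285,352)]}
R={"A":[(42,78),(137,45),(174,72),(73,108)],"B":[(245,100),(322,63),(378,95),(298,133)],"C":[(248,196),(355,160),(394,200),(286,237)]}
for k in S:
    for n,Q,o in(("side",S,(230,75)),("scene",R,(200,140))):
        q=np.array([ray(n,u/3+o[0],v/3+o[1],60) for u,v in Q[k]])
        e=np.linalg.norm(q-np.roll(q,-1,0),axis=1)
        d=[np.degrees(np.arctan2(*(q[(i+1)%4]-q[i])[::-1])) for i in range(4)]
        print(k,n,q.mean(0).round(),e.round(),np.round(d))
E
python3 m.py
```

```text
A side [ 630. -294.] [122.  72. 119.  76.] [ -5. -94. 177.  88.]
A scene [ 628. -288.] [118.  73. 122.  71.] [177.  91.  -4. -93.]
B side [ 482. -124.] [122.  77. 122.  79.] [   7.  -81. -172.   99.]
B scene [ 481. -116.] [111.  88. 111.  83.] [-177.   94.    1.  -86.]
C side [587.  21.] [121.  75. 122.  80.] [ -12. -102.  170.   77.]
C scene [582.  27.] [120.  75. 118.  73.] [171.  80. -10. -97.]
```

```bash
python3 - <<'E'
from h import *
f=lambda u,v,z:ray("side",u/3+230,v/3+75,z)
L,Rr,E=f(17,320,6),f(143,357,6),f(233,200,6)
print(L,Rr,E,np.linalg.norm(L-Rr))
print("edge",np.degrees(np.arctan2(*(L-Rr)[::-1])),"len dir",np.degrees(np.arctan2(*(E-Rr)[::-1])),np.linalg.norm(E-Rr))
H=[f(157,3,110),f(306,45,110),f(250,142,110),f(92,95,110)]
print("house",H)
for n,p in dict(pot=(175,375,55),potb=(178,408,0),bot=(453,160,150),beak=(560,400,0)).items(): print(n,f(*p))
print("jar",ray("side",280,277,75),"whitejar2",ray("side",326,290,70))
g=lambda u,v,z:ray("scene",u/3+200,v/3+140,z)
print("scene front",g(505,206,6),g(654,219,6))
E
```

```text
[299.98575446 201.01125236] [401.0608893   93.50284715] [585.4871557  260.24448812] 147.56097069257993
edge 133.23340600912337 len dir 42.11705108480377 248.62787972196432
house [array([603.24644067, 502.04528112]), array([726.55476079, 354.91540279]), array([598.05698378, 237.97882708]), array([472.73716085, 385.78793022])]
pot [407.93899601  20.00512588]
potb [408.12065157  19.83928353]
bot [757.30823454  80.57640464]
beak [ 766.45351678 -147.12389021]
jar [ 276.60084308 -222.18001364] whitejar2 [ 369.67256465 -308.42832451]
scene front [399.78598582 102.32453805] [295.82472038 213.38587504]
```

```bash
cat >> h.py <<'E'
from scipy.spatial.transform import Rotation as Ro
def go(x,y,z,yaw):
    """print shift/twist in tool axes to reach TCP x,y,z with jaw axis (tool y) at yaw deg, tool down"""
    s=sense();R=Ro.from_quat(s["ee_rot"])
    t=R.inv().apply(np.array([x,y,z])-s["tool_pos"])/1000
    a=np.radians(yaw);T=np.array([[-np.sin(a),np.cos(a),0],[np.cos(a),np.sin(a),0],[0,0,-1]])
    w=(R.inv()*Ro.from_matrix(T)).as_rotvec(degrees=True)
    print("at",s["clock"],s["tool_pos"].round(1),"w",round(s["width"],3),"F",s["contact_force"].round(2),"T",s["ft_torque"].round(2))
    print("shift",t.round(4),"twist",w.round(1))
E
python3 -c "
from h import *
go(585,23,200,80)"
```

```text
at 0.1 [172.8 495.1 230.5] w 0.999 F [ 0.28 -0.44  0.22] T [-0.05 -0.01 -0.01]
shift [-0.5448 -0.3098  0.0311] twist [-0.1 -0.  -9.2]
```

Emit:
play_rows:
  motion:
    - {"translation":[-0.03,-0.017,0],"twist":[0,0,-1],"fingers":0}
    - {"translation":[-0.08,-0.045,0],"twist":[0,0,-2],"fingers":0}
    - {"translation":[-0.13,-0.074,0],"twist":[0,0,-3],"fingers":0}
    - {"translation":[-0.18,-0.102,0],"twist":[0,0,-4],"fingers":0}
    - {"translation":[-0.23,-0.131,0.005],"twist":[0,0,-5],"fingers":0}
    - {"translation":[-0.28,-0.159,0.01],"twist":[0,0,-7],"fingers":0}
    - {"translation":[-0.33,-0.188,0.015],"twist":[0,0,-8],"fingers":0}
    - {"translation":[-0.38,-0.216,0.02],"twist":[0,0,-9],"fingers":0}

```text
clock: 1.1
tool_pos: [461.3, 164.8, 210.9]
ee_rot: [0.089, 0.996, 0.0, -0.0]
contact_force: [0.2, 0.7, 0.5]
width: 1.001
```

```bash
python3 -c "
from h import *
go(585,23,200,80)"
```

```text
at 1.1 [461.3 164.8 210.9] w 1.001 F [0.18 0.66 0.46] T [ 0.   -0.01 -0.04]
shift [-0.1469 -0.1176  0.0108] twist [ 0.  -0.  -0.2]
```

Emit:
play_rows:
  motion:
    - {"translation":[-0.04,-0.032,0],"twist":[0,0,0],"fingers":0}
    - {"translation":[-0.085,-0.068,0],"twist":[0,0,0],"fingers":0}
    - {"translation":[-0.12,-0.096,0.01],"twist":[0,0,0],"fingers":0}
    - {"translation":[-0.147,-0.118,0.011],"twist":[0,0,0],"fingers":0}
    - {"translation":[-0.147,-0.118,0.011],"twist":[0,0,0],"fingers":0}
    - {"translation":[-0.147,-0.118,0.011],"twist":[0,0,0],"fingers":0}
    - {"translation":[-0.147,-0.118,0.011],"twist":[0,0,0],"fingers":0}
    - {"translation":[-0.147,-0.118,0.011],"twist":[0,0,0],"fingers":0}

```text
clock: 2.1
tool_pos: [583.8, 25.1, 200.6]
ee_rot: [0.089, 0.996, 0.0, 0.0]
contact_force: [0.5, -0.1, -0.1]
width: 0.998
```

```bash
python3 -c "
from h import *
go(585,23,200,80)
P=camera_params('wrist');im=get_image('wrist');cv2.imwrite('pics/w1.png',im[:,:,::-1]);np.save('w1.npy',P,allow_pickle=True);print(P['T'].round(2))"
```

```text
at 2.1 [583.8  25.1 200.6] w 0.998 F [ 0.48 -0.1  -0.14] T [0.02 0.   0.  ]
shift [-0.0016 -0.0019  0.0006] twist [ 0.   0.  -0.2]
[[ 1.8000e-01 -9.3000e-01 -3.2000e-01  5.0204e+02]
 [ 9.8000e-01  1.7000e-01  6.0000e-02  4.0190e+01]
 [-0.0000e+00 -3.2000e-01  9.5000e-01  3.4460e+02]
 [ 0.0000e+00  0.0000e+00  0.0000e+00  1.0000e+00]]
```

View pics/w1.png

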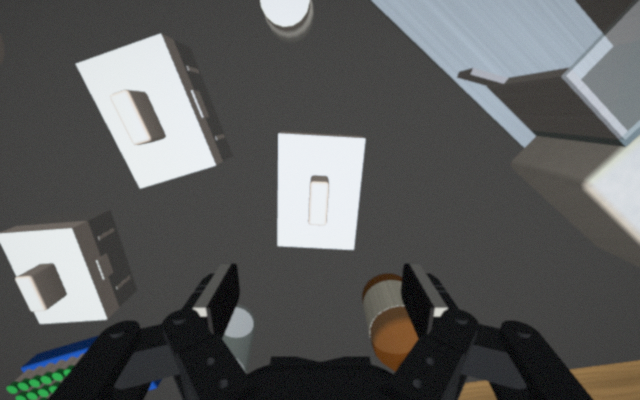

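Directly below is box C, lid corners (278,133),(366,138),(354,250),(277,247) and grip at (318,203). Also visible are B on the upper left, A on the lower left and the bay on the upper right.

```bash
python3 - <<'E'
from h import *
P=np.load('w1.npy',allow_pickle=True).item()
f=lambda u,v,z:ray('wrist',u,v,z,P)
Q=dict(C=[(278,133),(366,138),(354,250),(277,247)],B=[(77,64),(163,34),(217,165),(140,188)],A=[(0,233),(83,222),(108,318),(40,324)])
for k,c in Q.items():
    q=np.array([f(*p,60) for p in c]);e=np.roll(q,-1,0)-q
    print(k,q.mean(0).round(1),np.linalg.norm(e,axis=1).round(),np.degrees(np.arctan2(e[:,1],e[:,0])).round(1))
print("grip C",f(318,203,90),"ends",f(319,182,90),f(318,226,90))
print("bay right edge pts",f(372,0,6),f(526,146,6))
print("amber", f(383,282,0))
E
```

```text
C [585.1  23.7] [ 85. 121.  85. 122.] [  76.7  -13.5 -102.6  166.6]
B [ 480.5 -119.7] [ 85. 120.  85. 120.] [  96.     6.2  -84.  -174. ]
A [ 628.4 -287.7] [ 95. 125.  86. 121.] [ 87.7 -11.6 -94.1 172.3]
grip C [583.25909225  23.58716166] ends [563.5710951   28.08641365] [606.16391833  19.43288384]
bay right edge pts [408.82718696 109.6791166 ] [584.00040645 269.20796243]
amber [742.21633227  86.43135183]
```

```bash
python3 -c "
from h import *
go(584.5,23.7,66,77)"
```

```text
at 2.15 [583.9  25.  200.6] w 0.997 F [-0.51  0.96  0.85] T [ 0.01  0.01 -0.  ]
shift [-0.0008 -0.0012  0.1346] twist [0.  0.  2.8]
```

Emit:
play_rows:
  motion:
    - {"translation":[-0.001,-0.001,0.03],"twist":[0,0,1.5],"fingers":0}
    - {"translation":[-0.001,-0.001,0.07],"twist":[0,0,2.8],"fingers":0}
    - {"translation":[-0.001,-0.001,0.105],"twist":[0,0,2.8],"fingers":0}
    - {"translation":[-0.001,-0.001,0.127],"twist":[0,0,2.8],"fingers":0}
    - {"translation":[-0.001,-0.001,0.135],"twist":[0,0,2.8],"fingers":0}
    - {"translation":[-0.001,-0.001,0.135],"twist":[0,0,2.8],"fingers":1}
    - {"translation":[-0.001,-0.001,0.135],"twist":[0,0,2.8],"fingers":1}
    - {"translation":[-0.001,-0.001,0.135],"twist":[0,0,2.8],"fingers":1}

```text
clock: 3.15
tool_pos: [586.0, 23.2, 66.4]
ee_rot: [0.114, 0.994, 0.0, 0.001]
contact_force: [-0.3, -0.3, -0.4]
width: 0.375
```

```bash
python3 -c "
from h import *
go(584.5,23.7,66,77)"
```

```text
at 3.15 [586.   23.2  66.4] w 0.375 F [-0.27 -0.27 -0.45] T [0.   0.06 0.03]
shift [0.0016 0.0002 0.0004] twist [ 0.   0.1 -0. ]
```

Emit:
play_rows:
  motion:
    - {"translation":[0,0,0],"twist":[0,0,0],"fingers":1}
    - {"translation":[0,0,0],"twist":[0,0,0],"fingers":1}
    - {"translation":[0,0,0],"twist":[0,0,0],"fingers":1}
    - {"translation":[0,0,-0.012],"twist":[0,0,0],"fingers":1}
    - {"translation":[0,0,-0.028],"twist":[0,0,0],"fingers":1}
    - {"translation":[0,0,-0.035],"twist":[0,0,0],"fingers":1}
    - {"translation":[0,0,-0.035],"twist":[0,0,0],"fingers":1}
    - {"translation":[0,0,-0.035],"twist":[0,0,0],"fingers":1}

```text
clock: 4.15
tool_pos: [584.8, 23.1, 100.0]
ee_rot: [0.114, 0.994, -0.0, -0.0]
contact_force: [-0.7, 0.1, -0.7]
width: 0.199
```

```bash
python3 -c "
from h import *
go(584.5,23.7,66,77)"
```

```text
at 4.15 [584.8  23.1 100. ] w 0.199 F [-0.74  0.15 -0.72] T [ 0.   -0.06 -0.01]
shift [0.0004 0.0005 0.034 ] twist [-0. -0. -0.]
```

```bash
python3 -c "
from h import *
F=[]
for i in range(6):
    im=get_image('side');F.append(sense()['contact_force'])
print(np.mean(F,0),np.std(F,0))
cv2.imwrite('pics/side1.png',im[:,:,::-1]);crop('pics/side1.png',290,450,120,280,3,'pics/s1c.png')"
```

```text
[-0.07215693 -0.08809469 -1.45183573] [0.45584214 0.24397125 0.61946113]
```

View pics/s1c.png

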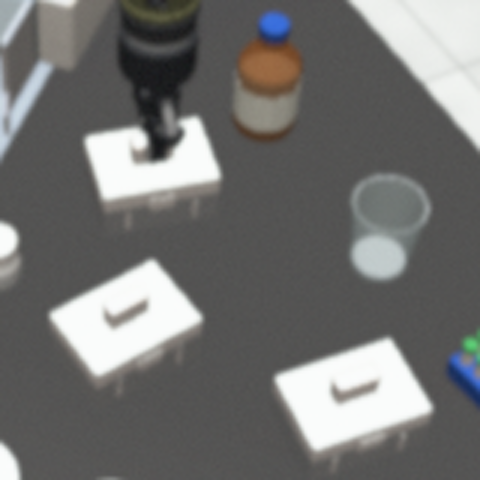

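C is up, held at the grip (its lid's left corner moved from (319,173) to (318,164)), and it reads about 1.5 N, so it's empty. I'll set it back.

Emit:
play_rows:
  motion:
    - {"translation":[0,0,0.015],"twist":[0,0,0],"fingers":1}
    - {"translation":[0,0,0.028],"twist":[0,0,0],"fingers":1}
    - {"translation":[0,0,0.033],"twist":[0,0,0],"fingers":1}
    - {"translation":[0,0,0.0345],"twist":[0,0,0],"fingers":1}
    - {"translation":[0,0,0.0345],"twist":[0,0,0],"fingers":0}
    - {"translation":[0,0,0.0345],"twist":[0,0,0],"fingers":0}
    - {"translation":[0,0,0.0345],"twist":[0,0,0],"fingers":0}
    - {"translation":[0,0,0.0345],"twist":[0,0,0],"fingers":0}

```text
clock: 5.45
tool_pos: [585.1, 23.1, 65.7]
ee_rot: [0.114, 0.994, -0.0, -0.0]
contact_force: [0.8, 0.3, 0.7]
width: 1.0
```

Emit:
play_rows:
  motion:
    - {"translation":[0,0,-0.01],"twist":[0,0,0],"fingers":0}
    - {"translation":[0,0,-0.04],"twist":[0,0,0],"fingers":0}
    - {"translation":[0,0,-0.08],"twist":[0,0,0],"fingers":0}
    - {"translation":[0,0,-0.1],"twist":[0,0,0],"fingers":0}
    - {"translation":[0,0,-0.1],"twist":[0,0,0],"fingers":0}
    - {"translation":[0,0,-0.1],"twist":[0,0,0],"fingers":0}
    - {"translation":[0,0,-0.1],"twist":[0,0,0],"fingers":0}
    - {"translation":[0,0,-0.1],"twist":[0,0,0],"fingers":0}

```text
clock: 6.45
tool_pos: [584.4, 23.1, 164.8]
ee_rot: [0.114, 0.994, -0.0, -0.001]
contact_force: [-0.4, 0.3, -0.4]
width: 0.999
```

```bash
python3 -c "
from h import *
go(480.5,-120.5,166,96)"
```

```text
at 6.45 [584.4  23.1 164.8] w 0.999 F [-0.43  0.31 -0.43] T [-0.03 -0.   -0.01]
shift [ 0.0688 -0.1633 -0.001 ] twist [ -0.   -0.1 -19. ]
```

Emit:
play_rows:
  motion:
    - {"translation":[0.015,-0.035,0],"twist":[0,0,-6],"fingers":0}
    - {"translation":[0.036,-0.085,0],"twist":[0,0,-12],"fingers":0}
    - {"translation":[0.057,-0.135,0],"twist":[0,0,-17],"fingers":0}
    - {"translation":[0.069,-0.163,0],"twist":[0,0,-19],"fingers":0}
    - {"translation":[0.069,-0.163,0],"twist":[0,0,-19],"fingers":0}
    - {"translation":[0.069,-0.163,0.04],"twist":[0,0,-19],"fingers":0}
    - {"translation":[0.069,-0.163,0.08],"twist":[0,0,-19],"fingers":0}
    - {"translation":[0.069,-0.163,0.099],"twist":[0,0,-19],"fingers":0}

```text
clock: 7.45
tool_pos: [480.3, -118.9, 64.5]
ee_rot: [-0.052, 0.999, 0.001, -0.001]
contact_force: [1.0, -0.4, 0.2]
width: 0.997
```

Emit:
play_rows:
  motion:
    - {"translation":[0,0,0],"twist":[0,0,0],"fingers":1}
    - {"translation":[0,0,0],"twist":[0,0,0],"fingers":1}
    - {"translation":[0,0,0],"twist":[0,0,0],"fingers":1}
    - {"translation":[0,0,0],"twist":[0,0,0],"fingers":1}
    - {"translation":[0,0,0],"twist":[0,0,0],"fingers":1}
    - {"translation":[0,0,0],"twist":[0,0,0],"fingers":1}
    - {"translation":[0,0,0],"twist":[0,0,0],"fingers":1}
    - {"translation":[0,0,0],"twist":[0,0,0],"fingers":1}

```text
clock: 8.45
tool_pos: [482.2, -120.0, 68.0]
ee_rot: [-0.052, 0.999, 0.0, 0.001]
contact_force: [-0.1, 2.3, 7.1]
width: 0.2
```

Emit:
play_rows:
  motion:
    - {"translation":[0,0,-0.008],"twist":[0,0,0],"fingers":1}
    - {"translation":[0,0,-0.02],"twist":[0,0,0],"fingers":1}
    - {"translation":[0,0,-0.03],"twist":[0,0,0],"fingers":1}
    - {"translation":[0,0,-0.035],"twist":[0,0,0],"fingers":1}
    - {"translation":[0,0,-0.035],"twist":[0,0,0],"fingers":1}
    - {"translation":[0,0,-0.035],"twist":[0,0,0],"fingers":1}
    - {"translation":[0,0,-0.035],"twist":[0,0,0],"fingers":1}
    - {"translation":[0,0,-0.035],"twist":[0,0,0],"fingers":1}

```text
clock: 9.45
tool_pos: [480.9, -120.1, 101.5]
ee_rot: [-0.052, 0.999, 0.0, -0.0]
contact_force: [-0.4, 0.2, -5.1]
width: 0.195
```

```bash
python3 -c "
from h import *
F=[]
for i in range(4):
    im=get_image('side');F.append(sense()['contact_force'])
print(np.mean(F,0))
cv2.imwrite('pics/side2.png',im[:,:,::-1])
go(480.5,-120.5,66,96)"
```

```text
[-0.45478796 -0.13389903 -6.63642147]
at 9.65 [ 481.  -120.1  101.7] w 0.198 F [-0.47 -0.12 -5.91] T [-0.    0.01  0.04]
shift [ 0.0005 -0.0003  0.0357] twist [ 0. -0. -0.]
```

B reads 6.6 N, so it is the loaded one. I'll carry it over the landing plate.

```bash
python3 -c "
from h import *
go(404,200,185,132.5)"
```

```text
at 9.65 [ 481.  -120.1  101.7] w 0.198 F [-0.47 -0.12 -5.91] T [-0.    0.01  0.04]
shift [ 0.0434  0.3264 -0.0832] twist [  0.   -0.  -36.5]
```

Emit:
play_rows:
  motion:
    - {"translation":[0,0,-0.006],"twist":[0,0,0],"fingers":1}
    - {"translation":[0,0,-0.02],"twist":[0,0,0],"fingers":1}
    - {"translation":[0,0,-0.04],"twist":[0,0,0],"fingers":1}
    - {"translation":[0,0,-0.06],"twist":[0,0,0],"fingers":1}
    - {"translation":[0,0,-0.074],"twist":[0,0,0],"fingers":1}
    - {"translation":[0,0,-0.082],"twist":[0,0,0],"fingers":1}
    - {"translation":[0,0,-0.084],"twist":[0,0,0],"fingers":1}
    - {"translation":[0,0,-0.084],"twist":[0,0,0],"fingers":1}

```text
clock: 10.65
tool_pos: [480.7, -120.0, 185.4]
ee_rot: [-0.052, 0.999, 0.0, -0.0]
contact_force: [-0.4, 0.4, -6.6]
width: 0.199
```

Emit:
play_rows:
  motion:
    - {"translation":[0.001,0.006,0],"twist":[0,0,-1],"fingers":1}
    - {"translation":[0.003,0.02,0],"twist":[0,0,-3],"fingers":1}
    - {"translation":[0.006,0.044,0],"twist":[0,0,-5],"fingers":1}
    - {"translation":[0.01,0.074,0],"twist":[0,0,-8],"fingers":1}
    - {"translation":[0.014,0.108,0],"twist":[0,0,-12],"fingers":1}
    - {"translation":[0.019,0.142,0],"twist":[0,0,-16],"fingers":1}
    - {"translation":[0.023,0.176,0],"twist":[0,0,-20],"fingers":1}
    - {"translation":[0.028,0.21,0],"twist":[0,0,-24],"fingers":1}

```text
clock: 11.65
tool_pos: [430.3, 87.6, 185.7]
ee_rot: [-0.26, 0.965, 0.0, -0.0]
contact_force: [0.4, 0.5, -6.5]
width: 0.197
```

```bash
python3 -c "
from h import *
go(404,200,185,132.5)"
```

```text
at 11.65 [430.3  87.6 185.7] w 0.197 F [ 0.39  0.52 -6.53] T [-0.01 -0.1  -0.05]
shift [-0.0338  0.1104  0.0008] twist [  0.   -0.  -12.3]
```

Emit:
play_rows:
  motion:
    - {"translation":[-0.009,0.03,0],"twist":[0,0,-4],"fingers":1}
    - {"translation":[-0.017,0.057,0],"twist":[0,0,-7],"fingers":1}
    - {"translation":[-0.024,0.08,0],"twist":[0,0,-9],"fingers":1}
    - {"translation":[-0.03,0.098,0],"twist":[0,0,-11],"fingers":1}
    - {"translation":[-0.033,0.108,0],"twist":[0,0,-12],"fingers":1}
    - {"translation":[-0.034,0.11,0],"twist":[0,0,-12.3],"fingers":1}
    - {"translation":[-0.034,0.11,0],"twist":[0,0,-12.3],"fingers":1}
    - {"translation":[-0.034,0.11,0],"twist":[0,0,-12.3],"fingers":1}

```text
clock: 12.65
tool_pos: [406.0, 197.5, 185.8]
ee_rot: [-0.36, 0.933, -0.0, -0.0]
contact_force: [0.0, 0.6, -6.1]
width: 0.199
```

```bash
python3 -c "
from h import *
go(404,200,185,132.5)
P=camera_params('wrist');im=get_image('wrist');cv2.imwrite('pics/w2.png',im[:,:,::-1]);np.save('w2.npy',P,allow_pickle=True)"
```

```text
at 12.65 [406.  197.5 185.8] w 0.199 F [ 0.03  0.55 -6.07] T [-0.03 -0.02 -0.  ]
shift [-0.0002  0.0032  0.0008] twist [-0.  -0.  -0.3]
```

View pics/w2.png

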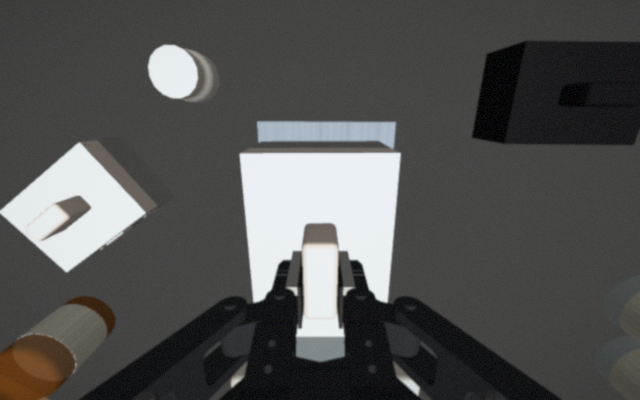

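Looking down past the held box (lid edge at row 153, columns 241–400), the plate's front edge shows at (257,122)–(397,122), parallel to the box.

```bash
python3 - <<'E'
from h import *
P=np.load('w2.npy',allow_pickle=True).item()
f=lambda u,v,z:ray('wrist',u,v,z,P)
a,b=f(257,121.5,6),f(397,121.5,6);d=b-a
print(a,b,np.linalg.norm(d),"yaw",np.degrees(np.arctan2(d[1],d[0]))-90)
m=(a+b)/2
p,q=f(241,153,178),f(400,153,178);e=q-p
print("lid edge",p,q,np.linalg.norm(e),np.degrees(np.arctan2(e[1],e[0]))-90)
for y in (42.3,):
    c=np.array([np.cos(np.radians(y)),np.sin(np.radians(y))])
    print("front mid",m,"mouth",m+165*c,"landing",m+78*c,"stop",m+240*c)
lm=(p+q)/2
print("box centre est",lm+60*c)
E
```

```text
[399.36079629  99.55399009] [297.22870947 212.15922112] 152.0226996663518 yaw 42.20778924985913
lid edge [388.50365162 125.59474878] [332.21513399 187.66421048] 83.79149892477143 42.20373157254858
front mid [348.29475288 155.8566056 ] mouth [470.33388355 266.90367033] landing [405.98597829 208.35158166] stop [525.80621568 317.37960885]
box centre est [404.73725851 197.01023044]
```

```bash
python3 -c "
from h import *
go(408,209,80,132.2)"
```

```text
at 12.7 [406.  197.5 185.8] w 0.197 F [ 0.1  -0.61 -7.01] T [ 0.02 -0.03 -0.04]
shift [-0.0092  0.0072  0.1058] twist [-0. -0.  0.]
```

Emit:
play_rows:
  motion:
    - {"translation":[-0.005,0.004,0.008],"twist":[0,0,0],"fingers":1}
    - {"translation":[-0.009,0.007,0.026],"twist":[0,0,0],"fingers":1}
    - {"translation":[-0.009,0.007,0.048],"twist":[0,0,0],"fingers":1}
    - {"translation":[-0.009,0.007,0.07],"twist":[0,0,0],"fingers":1}
    - {"translation":[-0.009,0.007,0.088],"twist":[0,0,0],"fingers":1}
    - {"translation":[-0.009,0.007,0.1],"twist":[0,0,0],"fingers":1}
    - {"translation":[-0.009,0.007,0.104],"twist":[0,0,0],"fingers":1}
    - {"translation":[-0.009,0.007,0.104],"twist":[0,0,0],"fingers":1}

```text
clock: 13.7
tool_pos: [408.1, 209.4, 81.8]
ee_rot: [-0.36, 0.933, 0.0, 0.0]
contact_force: [0.7, -0.3, -6.5]
width: 0.196
```

Emit:
play_rows:
  motion:
    - {"translation":[0,0,0.002],"twist":[0,0,0],"fingers":1}
    - {"translation":[0,0,0.004],"twist":[0,0,0],"fingers":1}
    - {"translation":[0,0,0.006],"twist":[0,0,0],"fingers":1}
    - {"translation":[0,0,0.007],"twist":[0,0,0],"fingers":1}
    - {"translation":[0,0,0.008],"twist":[0,0,0],"fingers":1}
    - {"translation":[0,0,0.008],"twist":[0,0,0],"fingers":1}
    - {"translation":[0,0,0.008],"twist":[0,0,0],"fingers":1}
    - {"translation":[0,0,0.008],"twist":[0,0,0],"fingers":1}

```text
clock: 14.7
tool_pos: [407.8, 209.3, 74.0]
ee_rot: [-0.36, 0.933, 0.0, -0.0]
contact_force: [-1.3, -1.5, -2.2]
width: 0.198
```

Emit:
play_rows:
  motion:
    - {"translation":[0,0,0.001],"twist":[0,0,0],"fingers":1}
    - {"translation":[0,0,0.001],"twist":[0,0,0],"fingers":1}
    - {"translation":[0,0,0.001],"twist":[0,0,0],"fingers":0}
    - {"translation":[0,0,0.001],"twist":[0,0,0],"fingers":0}
    - {"translation":[0,0,0.001],"twist":[0,0,0],"fingers":0}
    - {"translation":[0,0,0.001],"twist":[0,0,0],"fingers":0}
    - {"translation":[0,0,0.001],"twist":[0,0,0],"fingers":0}
    - {"translation":[0,0,0.001],"twist":[0,0,0],"fingers":0}

```text
clock: 15.7
tool_pos: [407.9, 209.3, 72.8]
ee_rot: [-0.36, 0.933, -0.0, -0.0]
contact_force: [0.6, 0.5, -0.7]
width: 1.002
```

Emit:
play_rows:
  motion:
    - {"translation":[0,0,-0.008],"twist":[0,0,0],"fingers":0}
    - {"translation":[0,0,-0.03],"twist":[0,0,0],"fingers":0}
    - {"translation":[0,0,-0.06],"twist":[0,0,0],"fingers":0}
    - {"translation":[0,0,-0.09],"twist":[0,0,0],"fingers":0}
    - {"translation":[0.03,0,-0.1],"twist":[0,0,0],"fingers":0}
    - {"translation":[0.06,0,-0.1],"twist":[0,0,0],"fingers":0}
    - {"translation":[0.075,0,-0.1],"twist":[0,0,0],"fingers":0}
    - {"translation":[0.075,0,-0.1],"twist":[0,0,0],"fingers":0}

```text
clock: 16.7
tool_pos: [352.0, 158.6, 173.0]
ee_rot: [-0.36, 0.933, 0.0, 0.0]
contact_force: [-0.1, -0.4, -0.5]
width: 1.001
```

```bash
python3 -c "
from h import *
go(404,200,185,132.5)
P=camera_params('wrist');im=get_image('wrist');cv2.imwrite('pics/w3.png',im[:,:,::-1]);np.save('w3.npy',P,allow_pickle=True)"
```

```text
at 16.7 [352.  158.6 173. ] w 1.001 F [-0.09 -0.4  -0.51] T [ 0.04 -0.02  0.  ]
shift [-0.0663 -0.0043 -0.0119] twist [-0.   0.  -0.3]
```

View pics/w3.png

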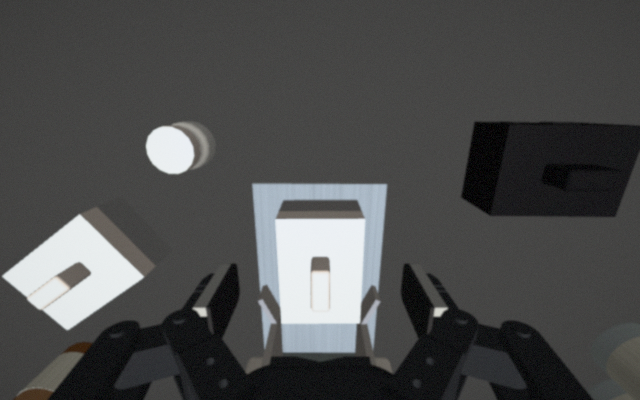

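The box stands alone on the plate, lid near edge (276,219)–(364,219), centred between the plate edges (252–387) and ahead of the guides. Next I'll go behind it for the push.

```bash
python3 - <<'E'
from h import *
P=np.load('w3.npy',allow_pickle=True).item()
f=lambda u,v,z:ray('wrist',u,v,z,P)
y=np.radians(42.2);c=np.array([np.cos(y),np.sin(y)]);n=np.array([-c[1],c[0]])
a,b=f(252,184,6),f(387,184,6);m=(a+b)/2;mouth=m+165*c
print("front",m,np.linalg.norm(a-b),"mouth",mouth)
M=(np.array([348.3,155.9])+m)/2+165*c;print("M",M)
for p in(f(276,219,66),f(364,219,66),f(364,324,66),f(276,324,66)):print("bay",((p-M)@c).round(1),((p-M)@n).round(1))
for x in(-178,-56):
    t=M+x*c;print(x,t);go(*t,40,132.2)
E
```

```text
front [349.19110349 155.71227745] 151.0138166569518 mouth [471.42386188 266.54617468]
M [470.97831013 266.64003596]
bay -146.1 -41.3
bay -146.1 41.5
bay -24.8 47.6
bay -24.8 -47.2
-178 [339.11509199 147.07377106]
at 16.75 [353.  159.2 173.1] w 1.0 F [0.82 0.41 0.52] T [-0.02  0.03 -0.04]
shift [0.0186 0.0004 0.1331] twist [-0.   0.1  0. ]
-56 [429.49325274 229.02368296]
at 16.75 [353.  159.2 173.1] w 1.0 F [0.82 0.41 0.52] T [-0.02  0.03 -0.04]
shift [-0.1034  0.0003  0.1333] twist [-0.   0.1  0. ]
```

Emit:
play_rows:
  motion:
    - {"translation":[0.012,0,0],"twist":[0,0,0],"fingers":0.5}
    - {"translation":[0.021,0,0],"twist":[0,0,0],"fingers":0.5}
    - {"translation":[0.021,0,0.03],"twist":[0,0,0],"fingers":0.5}
    - {"translation":[0.021,0,0.07],"twist":[0,0,0],"fingers":0.5}
    - {"translation":[0.021,0,0.105],"twist":[0,0,0],"fingers":0.5}
    - {"translation":[0.021,0,0.125],"twist":[0,0,0],"fingers":0.5}
    - {"translation":[0.021,0,0.133],"twist":[0,0,0],"fingers":0.5}
    - {"translation":[0.021,0,0.133],"twist":[0,0,0],"fingers":0.5}

```text
clock: 17.75
tool_pos: [336.7, 144.7, 39.7]
ee_rot: [-0.36, 0.933, -0.0, -0.0]
contact_force: [0.7, -0.3, -0.5]
width: 0.499
```

Emit:
play_rows:
  motion:
    - {"translation":[-0.008,0,0],"twist":[0,0,0],"fingers":0.5}
    - {"translation":[-0.016,0,0],"twist":[0,0,0],"fingers":0.5}
    - {"translation":[-0.024,0,0],"twist":[0,0,0],"fingers":0.5}
    - {"translation":[-0.032,0,0],"twist":[0,0,0],"fingers":0.5}
    - {"translation":[-0.04,0,0],"twist":[0,0,0],"fingers":0.5}
    - {"translation":[-0.048,0,0],"twist":[0,0,0],"fingers":0.5}
    - {"translation":[-0.056,0,0],"twist":[0,0,0],"fingers":0.5}
    - {"translation":[-0.064,0,0],"twist":[0,0,0],"fingers":0.5}

```text
clock: 18.75
tool_pos: [384.7, 188.3, 39.6]
ee_rot: [-0.361, 0.933, 0.0, 0.0]
contact_force: [-1.2, -1.1, -0.9]
width: 0.506
```

```bash
python3 -c "
from h import *
go(429.5,229,40,132.2)"
```

```text
at 18.75 [384.7 188.3  39.6] w 0.506 F [-1.2  -1.13 -0.86] T [-0.28  0.37  0.01]
shift [-0.0605  0.     -0.0004] twist [0.  0.  0.1]
```

Emit:
play_rows:
  motion:
    - {"translation":[-0.007,0,0],"twist":[0,0,0],"fingers":0.5}
    - {"translation":[-0.014,0,0],"twist":[0,0,0],"fingers":0.5}
    - {"translation":[-0.021,0,0],"twist":[0,0,0],"fingers":0.5}
    - {"translation":[-0.028,0,0],"twist":[0,0,0],"fingers":0.5}
    - {"translation":[-0.034,0,0],"twist":[0,0,0],"fingers":0.5}
    - {"translation":[-0.04,0,0],"twist":[0,0,0],"fingers":0.5}
    - {"translation":[-0.045,0,0],"twist":[0,0,0],"fingers":0.5}
    - {"translation":[-0.05,0,0],"twist":[0,0,0],"fingers":0.5}

```text
clock: 19.75
tool_pos: [421.3, 221.5, 39.8]
ee_rot: [-0.36, 0.933, -0.0, -0.0]
contact_force: [-1.9, -2.6, 0.7]
width: 0.496
```

Emit:
play_rows:
  motion:
    - {"translation":[-0.001,0,0],"twist":[0,0,0],"fingers":0.5}
    - {"translation":[-0.002,0,0],"twist":[0,0,0],"fingers":0.5}
    - {"translation":[-0.003,0,0],"twist":[0,0,0],"fingers":0.5}
    - {"translation":[-0.004,0,0],"twist":[0,0,0],"fingers":0.5}
    - {"translation":[-0.005,0,0],"twist":[0,0,0],"fingers":0.5}
    - {"translation":[-0.006,0,0],"twist":[0,0,0],"fingers":0.5}
    - {"translation":[-0.007,0,0],"twist":[0,0,0],"fingers":0.5}
    - {"translation":[-0.008,0,0],"twist":[0,0,0],"fingers":0.5}

```text
clock: 20.75
tool_pos: [427.2, 226.9, 39.8]
ee_rot: [-0.36, 0.933, -0.0, -0.0]
contact_force: [-3.4, -2.6, 3.5]
width: 0.498
```

Emit:
play_rows:
  motion:
    - {"translation":[-0.0005,0,0],"twist":[0,0,0],"fingers":0.5}
    - {"translation":[-0.001,0,0],"twist":[0,0,0],"fingers":0.5}
    - {"translation":[-0.0015,0,0],"twist":[0,0,0],"fingers":0.5}
    - {"translation":[-0.002,0,0],"twist":[0,0,0],"fingers":0.5}
    - {"translation":[-0.0025,0,0],"twist":[0,0,0],"fingers":0.5}
    - {"translation":[-0.003,0,0],"twist":[0,0,0],"fingers":0.5}
    - {"translation":[-0.0035,0,0],"twist":[0,0,0],"fingers":0.5}
    - {"translation":[-0.004,0,0],"twist":[0,0,0],"fingers":0.5}

```text
clock: 21.75
tool_pos: [429.0, 228.6, 39.6]
ee_rot: [-0.36, 0.933, -0.001, -0.001]
contact_force: [-5.2, -5.1, 4.4]
width: 0.5
```

```bash
python3 -c "
from h import *
go(429.5,229,40,132.2)
im=get_image('wrist')
go(429.5,229,40,132.2)"
```

```text
at 21.75 [429.  228.6  39.6] w 0.5 F [-5.24 -5.09  4.42] T [-0.98  1.06  0.09]
shift [-0.0006 -0.     -0.0004] twist [-0.  -0.2  0.1]
at 21.8 [429.  228.6  39.6] w 0.496 F [-5.28 -5.58  4.47] T [-0.85  0.93  0.04]
shift [-0.0007 -0.     -0.0004] twist [-0.  -0.2  0.1]
```

Emit:
play_rows:
  motion:
    - {"translation":[-0.001,0,0],"twist":[0,0,0],"fingers":0.5}
    - {"translation":[-0.002,0,0],"twist":[0,0,0],"fingers":0.5}
    - {"translation":[-0.003,0,0],"twist":[0,0,0],"fingers":0.5}
    - {"translation":[-0.004,0,0],"twist":[0,0,0],"fingers":0.5}
    - {"translation":[-0.005,0,0],"twist":[0,0,0],"fingers":0.5}
    - {"translation":[-0.006,0,0],"twist":[0,0,0],"fingers":0.5}
    - {"translation":[-0.006,0,0],"twist":[0,0,0],"fingers":0.5}
    - {"translation":[-0.006,0,0],"twist":[0,0,0],"fingers":0.5}

```text
clock: 22.8
tool_pos: [428.7, 228.8, 38.6]
ee_rot: [-0.36, 0.933, -0.002, -0.006]
contact_force: [-11.1, -11.9, 10.9]
width: 0.499
```

It no longer advances as the force climbs to 16 N, and the TCP is about 57 mm before the mouth, where a home box would put it. I'll back off, rise and look.

Emit:
play_rows:
  motion:
    - {"translation":[0.01,0,0],"twist":[0,0,0],"fingers":0.5}
    - {"translation":[0.025,0,0],"twist":[0,0,0],"fingers":0.5}
    - {"translation":[0.045,0,0],"twist":[0,0,0],"fingers":0.5}
    - {"translation":[0.06,0,-0.02],"twist":[0,0,0],"fingers":0.5}
    - {"translation":[0.06,0,-0.06],"twist":[0,0,0],"fingers":0.5}
    - {"translation":[0.06,0,-0.1],"twist":[0,0,0],"fingers":0.5}
    - {"translation":[0.06,0,-0.14],"twist":[0,0,0],"fingers":0}
    - {"translation":[0.06,0,-0.14],"twist":[0,0,0],"fingers":0}

```text
clock: 23.8
tool_pos: [393.2, 194.8, 183.2]
ee_rot: [-0.361, 0.933, 0.001, 0.005]
contact_force: [0.3, 0.4, -0.9]
width: 0.901
```

```bash
python3 -c "
from h import *
go(429.5,229,40,132.2)
P=camera_params('wrist');im=get_image('wrist');cv2.imwrite('pics/w4.png',im[:,:,::-1]);np.save('w4.npy',P,allow_pickle=True)
cv2.imwrite('pics/side3.png',get_image('side')[:,:,::-1]);crop('pics/side3.png',230,440,75,275,3,'pics/s3c.png')"
```

```text
at 23.8 [393.2 194.8 183.2] w 0.901 F [ 0.27  0.44 -0.9 ] T [0.01 0.01 0.01]
shift [-0.0485  0.0012  0.1437] twist [-0.1  0.5  0.1]
```

View pics/w4.png

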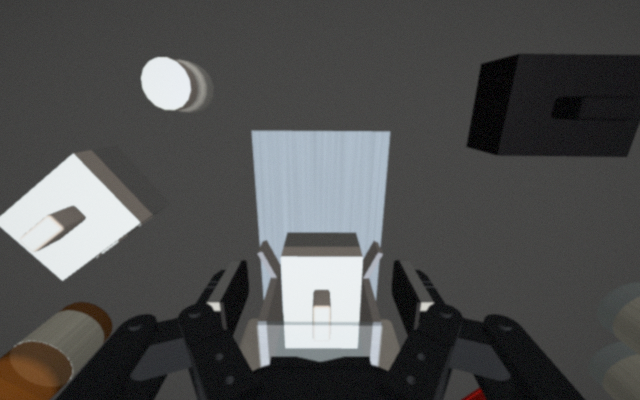

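View pics/s3c.png

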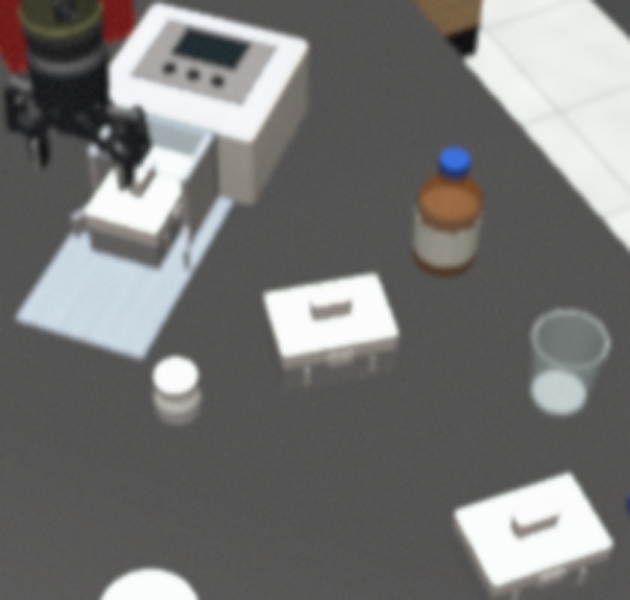

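The box is straight in the tunnel: lid near edge (281,257)–(362,257), far edge about row 347. Box C, box A and the bystanders are where they were. A numeric check before hand-in:

```bash
python3 - <<'E'
from h import *
P=np.load('w4.npy',allow_pickle=True).item()
f=lambda u,v,z:ray('wrist',u,v,z,P)
y=np.radians(42.2);c=np.array([np.cos(y),np.sin(y)]);n=np.array([-c[1],c[0]])
m=(f(251,131,6)+f(390,131,6))/2;M=m+165*c;print(m,M)
for p in(f(281,257,66),f(362,257,66),f(288,233,6),f(357,233,6),f(285,347,66),f(358,347,66)):print("bay",((p-M)@c).round(1),((p-M)@n).round(1))
E
```

```text
[349.14675572 155.31172017] [471.37951411 266.14561741]
bay -44.0 -40.4
bay -44.1 42.9
bay -43.6 -39.6
bay -43.7 45.0
bay 74.5 -41.0
bay 74.3 44.1
```

The near face measures 44 mm before the mouth (home is 45), the far edge 74.5 mm in (stop at 75), and y is within about 2 mm. The arm is clear.

```bash
python3 -c "
from cell import *
print(hand_in())"
```

```text
the job is handed in; nothing more can be done
None
```

The loaded box is pushed fully home in the tunnel, and I handed the job in at about 24 s of the allowed 72 s. No verdict is reported.

- **Finding the loaded box:** I lifted the one nearest the amber bottle first. It weighed about 1.5 N, so it was empty, and I set it back down. The one nearest the pot weighed 6.6 N, so it was loaded. I did not lift the third box.
- **Placing and pushing:** I set the loaded box on the landing plate about 85 mm before the mouth and let go. I then pushed it in with the half-open fingers until it stopped moving and the push force had risen to about 16 N.
- **Last checks by wrist camera:** The box's near face is 44 mm before the mouth (45 is home) and its far edge 74.5 mm inside (the stop is at 75). It sits about 2 mm off the middle line and parallel to the bay.
- **Rest of the bench:** In the last images the two empty boxes, pot, amber bottle and beaker look unmoved; I did not measure them again. The jar was only partly in those views, but the arm never worked near it. The gripper touched nothing.
- **One oddity:** While gripping the loaded box, the fingertips rode about 3 mm high with a 7 N upward reading. The grasp and placing were not affected.

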